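Unlatch the sweets crate and hold its gate wide open

TASK

Open the small white transport crate of packed sweets so that a colleague can slide the packs out: first squeeze the red catch on its header fully together, then the blue one the same way (each stays in once squeezed). Then take the gate by its black upright grip, swing it out past the stiff spot of its spring ball until it stands at least square to the crate's front, and finish there still holding it by that grip against its closing spring; do not let go. Leave the other things on the worktop where they are.

Things in the scene. Friction and masses are not known exactly. Their poses are not given: they have to be found in the camera images.
- crate: White crate with clear walls, fixed, 240 mm wide (y), 180 mm deep, top at z 120 mm, gate in front. Origin on the worktop under the front edge of its header bar, near mid-width; x points into the crate, y to the hinge side. Place and yaw vary. A sill 8 mm thick juts 88 mm out in front near the hinge.
- catch_red: Red squeeze catch on the header: two red pads, 22 mm (x) by 12 mm (y), that close on one another along its y; 54 mm over their outer faces latched, 38 mm squeezed home. Origin midway between them at z 120 mm, axes as the crate's; pads from 4 to 42 mm above it, steel hooks to 36 mm in front (-x), lower than 13 mm. Catches are 110 mm apart and may have swapped places.
- catch_blue: Blue squeeze catch, the same in shape and frame as the red one.
- red_squeeze (a joint): How far each pad of the red catch has moved in: 0 m latched, 0.008 m squeezed home (the second pad mirrors it). Takes about 4 N and stays where it is left. The hooks are clear of the gate from 0.006 m.
- blue_squeeze (a joint): The same for the blue catch.
- gate (a joint): Opening angle of the gate: 0 rad shut, 1.57 square to the crate's front, stop at 1.85. From above it turns clockwise as it opens, its free end towards the robot. Latched catches block it after 0.05 rad. A spring (0.35 N m/rad) closes it, 3 to 4 N at the grip when wide; at about 0.45 to 0.75 rad a spring ball resists with some 6 N. Let go, it swings back.
- gate_handle (a point): Point on the axis of the gate's black upright round grip, 18 mm in diameter, at z 137 mm; the grip runs from z 81 mm to its free top at z 156 mm. It turns with the gate. Shut, it stands 57 mm in front of the gate panel; it is 179 mm from the hinge axis.
- gate_hinge (a point): Point on the gate's vertical hinge axis, at z 110 mm, at the crate's +y end.
- jar_amber: Amber jar with black lid, 38 mm wide, 60 mm tall, standing right of the crate; bystander. Origin under its middle.
- cream_tub: Cream round tub, 70 mm wide, 51 mm tall, left of the crate; bystander. Origin under its middle.
- bottle_lime: Lime squeeze bottle, 42 mm wide, 130 mm tall, right of the crate towards the back; bystander. Origin under its middle.
- mould_a: Black square mould cup with brown sweets, 80x80x18 mm, lying on the right; bystander. Origin under its middle.
- kitchen_timer: White digital timer lying flat, 62x66x20 mm, near left; bystander. Origin under its middle.
- wood_stamp: Turned wooden stamp, 38 mm wide, 55 mm tall, near right; bystander. Origin under its middle.

How it is judged:
By the outcome, as a careful person would: the job done as asked, in the order asked, and still so for the second after the job is handed in, while the arm keeps its last pose, push and grip.
It also fails if it takes over 54 s, if anything falls off the work surface, if the arm or the gripper's body presses on something with over 40 N, if the wrist force passes 120 N, or if a joint passes its speed limit or range.

ROBOT

A 6-joint arm with a two-finger parallel gripper is mounted at the origin on a cart in front of the work surface, level with it; the furniture and walls round the work are solid. World frame = base frame: x ahead of the robot, y to its left, z up, the work surface at z = 0. Lengths are in mm, angles in rad, forces in N, time in s.
With the tool pointing down it reaches from about 400 to 925 mm from the base axis. Payload 12.5 kg.
Tool frame: the origin (TCP) lies on the centre line of the jaws, within the pads' length; the fingertips stand 14 mm ahead of it and the grasp point (between the pads) lies 5 mm behind it; z points along the fingers, y is the direction in which the jaws open and shut (so a half turn about z gives the same grasp; the last joint's range is limited). The gripper opens to 95 mm and grips with 3 to 60 N. Pads are 20 mm wide; open, the fingers measure 119 mm over their backs; the gripper's body (75 mm by 180 mm) begins 59 mm behind the grasp point.
Start: joints at [-1.239, 0.491, 1.559, -0, 1.092, -0.106], TCP at [264.991, -566.061, 228.661] pointing down, gripper open.
Joint ranges: [-3.1, 3.1], [-0.84, 2.19], [0.05, 2.79], [-1.13, 4.28], [0.06, 2.93], [-2.69, 2.69]. Speed limits (rad/s): [2.22, 2.22, 2.79, 3.14, 3.14, 3.14].

INTERFACE

Orientations are given as [roll, pitch, yaw] about the fixed x, y, z axes, in that order (R = Rz(yaw) Ry(pitch) Rx(roll)).
In Python, from cell import * gives the robot as it stands.
- The arm moves only by the tool play_rows, never from a script. Its argument "moves" is a list of rows, each a list of 7 numbers: the shift along the tool's x, y, z in m, then the turn, a rotation vector about the tool's x, y, z in rad, then the opening in per cent of the stroke, from 0 (shut) to 100 (fully open). In form: [[tx, ty, tz, ax, ay, az, claw], ...]. A call has 1 to 8 rows; each row shifts and turns the pose as measured when the row begins, along the tool's axes as they then stand; what a row does not reach is not made up. A row lasts 1/10 s, in which the tool goes at most 50 mm and 8.59 degrees, less where a joint would pass 70% of its speed; a pose out of reach is approached as far as the arm can. A call is refused whole if a number of a shift passes 0.05 or a number of a turn 0.15, either way. A call with a gripper value outside its range is refused whole. The fingers move at their own pace and stop on an object; the grip force is fixed at half the most. Time passes only in rows, so rows that do not move let the fingers close. It gives the time, the measured TCP pose, the force and the opening at its end, in the units of the state.
- state(): the state, without advancing time (a new reading comes with each control period).
- read_camera(name): name is "side" or "top"; returns a dict with "img" (400x640x3 uint8, red, green, blue), "fx", "fy", "cx", "cy" (pixels), "R" (3x3) and "t" (3): a world point X has camera coordinates R X + t. Camera axes: x right, y down, z forward; pixel columns grow to the right and rows downward; lengths in mm; the calibration is good to about 2 mm. A picture is of the moment at which its call begins. There is no depth.
- job_done(): hands the job in, once; it reports no verdict.
The state is a dict: "t": time; "joints": joint angles; "qvel": joint speeds; "tau": joint torques, N m; "eef_pos": TCP position; "tcp_rot": TCP orientation; "ft_force": force on the tool from outside, world axes, zero at the start; "moment": the same for the moment, N m; "opening": opening from 0.0 (shut) to 1.0 (fully open).
Only numpy, scipy, OpenCV 4.12 (cv2) and the standard library are available. Lean on these libraries where they do the work, as an engineer would, in place of code of your own. Each camera call takes 0.05 s, during which the arm holds its last target.

## Working session

There is one attempt and no reset: what is moved stays moved. The work goes in short steps, Python scripts to look and compute and a tool call to move; the robot and the scene stay as the last step left them, time stands still between calls to the robot, and variables do not carry over. Pictures are saved under pics/ and viewed, and the job is handed in when it is done.

Besides the shell and the picture viewer there is one more tool, called as name(argument=value, ...), one argument or row to a line, values as JSON. play_rows: Moves the arm, as the interface text tells. Its arguments: {"type":"object","properties":{"moves":{"type":"array"}},"required":["moves"]}

```bash
mkdir -p pics; ls
python3 - <<'E'
from cell import *
import cv2,numpy as np
s=state();print({k:np.round(v,3).tolist() for k,v in s.items()})
for n in("top","side"):
    c=read_camera(n);cv2.imwrite(f"pics/{n}0.png",c["img"][:,:,::-1]);print(n,c["fx"],c["fy"],c["cx"],c["cy"],np.round(c["R"],4).tolist(),np.round(c["t"],1).tolist())
E
```

```text
pics
{'t': 0.0, 'joints': [-1.239, 0.492, 1.559, -0.0, 1.092, -0.106], 'qvel': [-0.001, -0.002, -0.0, -0.0, -0.002, 0.001], 'tau': [-0.001, -61.265, -25.819, 0.069, 0.048, -0.0], 'eef_pos': [264.9, -565.814, 228.041], 'tcp_rot': [-3.14, -0.0, 0.438], 'ft_force': [0.143, -0.322, -0.183], 'moment': [-0.021, 0.036, 0.021], 'opening': 1.0}
top 461.0139906364575 461.0139906364575 311.2481346959536 194.73375968360318 [[-0.0002, -1.0, -0.0049], [-0.9883, 0.001, -0.1523], [0.1523, 0.0048, -0.9883]] [-11.8, 566.6, 1246.9]
side 482.8055362800666 482.8055362800666 319.30605454194324 198.64325660783607 [[0.9984, 0.0559, 0.0128], [0.0411, -0.5413, -0.8398], [-0.04, 0.839, -0.5427]] [-518.5, 63.6, 1626.2]
```

View pics/top0.png

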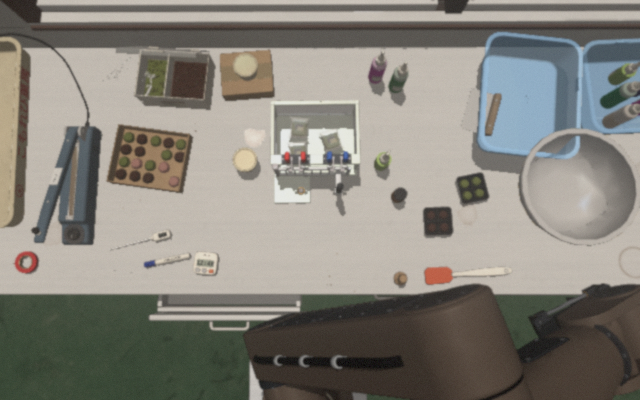

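View pics/side0.png

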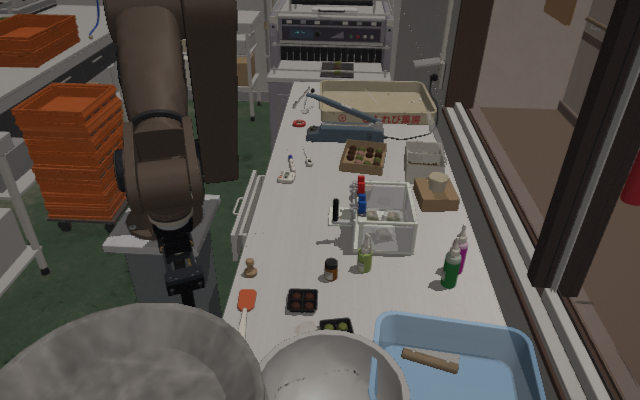

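The top view shows red pads at about (294,157), blue at (338,157) and the black grip at about (339,188). I'll zoom in.

Run:
```python
import cv2
a=cv2.imread("pics/top0.png")[90:215,250:410];cv2.imwrite("pics/z1.png",cv2.resize(a,None,fx=4.5,fy=4.5,interpolation=cv2.INTER_CUBIC))
a=cv2.imread("pics/side0.png")[165:265,315:425];cv2.imwrite("pics/z2.png",cv2.resize(a,None,fx=6,fy=6,interpolation=cv2.INTER_CUBIC)[:600])
```

```text
(no output)
```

View pics/z1.png

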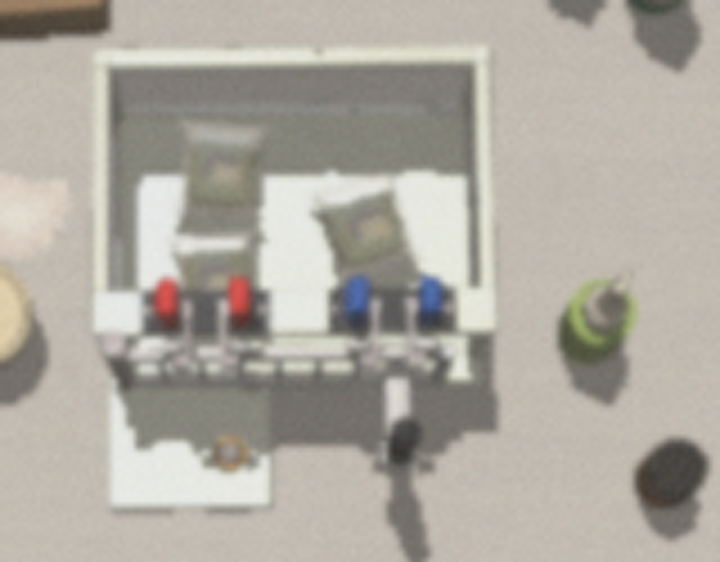

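View pics/z2.png

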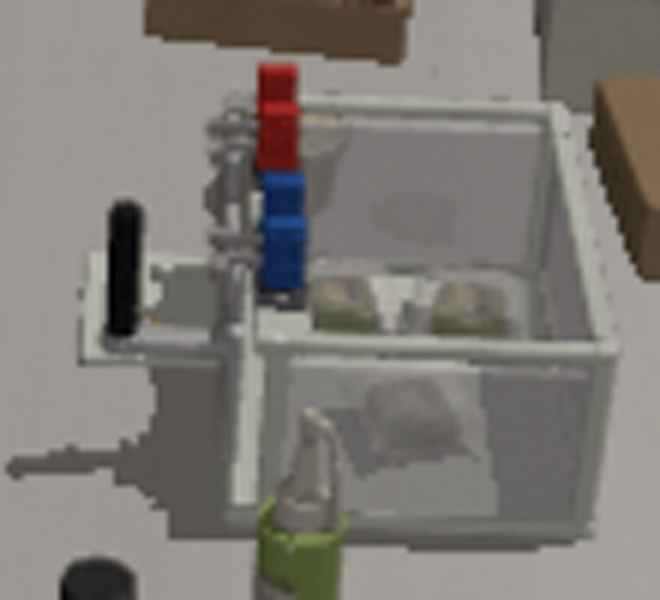

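```bash
cat > h.py <<'E'
import numpy as np,cv2
def load(n):
    from cell import read_camera
    return read_camera(n)
def ray(c,u,v,z):
    d=np.array([(u-c["cx"])/c["fx"],(v-c["cy"])/c["fy"],1]);R=np.array(c["R"]);t=np.array(c["t"])
    o=-R.T@t;d=R.T@d;return o+d*(z-o[2])/d[2]
def proj(c,X):
    p=np.asarray(X)@np.array(c["R"]).T+np.array(c["t"]);return np.stack([c["fx"]*p[...,0]/p[...,2]+c["cx"],c["fy"]*p[...,1]/p[...,2]+c["cy"]],-1)
def blobs(c,col):
    h=cv2.cvtColor(c["img"],cv2.COLOR_RGB2HSV)
    m=cv2.inRange(h,(105,120,60),(125,255,255)) if col=="blue" else cv2.inRange(h,(0,150,90),(6,255,255))|cv2.inRange(h,(172,150,90),(180,255,255))
    n,l,s,ce=cv2.connectedComponentsWithStats(m)
    return [(s[i].tolist(),ce[i].round(2).tolist()) for i in range(1,n) if s[i,4]>8]
E
python3 - <<'E'
from h import *
T=load("top");S=load("side")
for k in("red","blue"):
    for n,c in(("T",T),("S",S)):
        print(k,n,[b for b in blobs(c,k) if (280<b[1][0]<400 and 140<b[1][1]<240)])
z=lambda u,v:(250+u/4.5-.4,90+v/4.5-.4)
for nm,u,v,h in(("BL",95,50,120),("BR",490,48,120),("FL",95,332,120),("FR",493,331,120),("sillFL",110,508,8),("sillFR",271,508,8),("griptop",407,428,156),("gripbase",400,462,81)):
    print(nm,ray(T,*z(u,v),h).round(1))
z=lambda u,v:(315+u/6-.4,165+v/6-.4)
for nm,u,v,h in(("griptop",127,207,156),("gripbase",121,332,81),("BR",612,350,120),("FR",250,350,120),("BLs",565,107,120)):
    print("side",nm,ray(S,*z(u,v),h).round(1))
E
```

```text
red T [([285, 153, 4, 7, 19], [286.58, 156.26]), ([302, 153, 3, 6, 17], [302.94, 155.65])]
red S [([358, 176, 7, 17, 101], [360.62, 183.91])]
blue T [([328, 153, 3, 6, 18], [329.0, 155.5]), ([344, 153, 4, 6, 18], [345.17, 155.67])]
blue S [([358, 194, 8, 19, 123], [361.64, 202.78])]
BL [813.4  97.6 120. ]
BR [ 814.2 -140.8  120. ]
FL [639.3  95.3 120. ]
FR [ 639.6 -139.8  120. ]
sillFL [549.6  94.8   8. ]
sillFR [549.5  -7.9   8. ]
griptop [575.1 -86.4 156. ]
gripbase [567.5 -86.4  81. ]
side griptop [571.5 -83.8 156. ]
side gripbase [570.8 -86.1  81. ]
side BR [ 810.7 -138.5  120. ]
side FR [ 634.3 -151.5  120. ]
side BLs [810.7  92.4 120. ]
```

```bash
cat >> h.py <<'E'
def sal(c,col):
    i=c["img"].astype(float);r,g,b=i[...,0],i[...,1],i[...,2]
    w=(r-np.maximum(g,b)) if col=="red" else (b-np.maximum(r,g))
    w=w-15;return w.clip(0)
def wc(c,col,u0,u1,v0,v1):
    w=sal(c,col)[v0:v1,u0:u1];w=np.minimum(w,np.percentile(w[w>0],60) if (w>0).any() else 1)
    v,u=np.mgrid[v0:v1,u0:u1];return np.array([(w*u).sum(),(w*v).sum()])/w.sum()
def hullc(c,cx,cy,pads,yaw=0,z0=124,z1=162):
    m=np.zeros((400*8,640*8),np.uint8)
    R=np.array([[np.cos(yaw),-np.sin(yaw)],[np.sin(yaw),np.cos(yaw)]])
    for y in pads:
        P=[[*(np.array([cx,cy])+R@np.array([a,y+b])),z] for a in(-11,11) for b in(-6,6) for z in(z0,z1)]
        q=(proj(c,np.array(P))+.5)*8-.5
        cv2.fillConvexPoly(m,cv2.convexHull(q.round().astype(np.int32)),1)
    M=cv2.moments(m,True);return np.array([M["m10"],M["m01"]])/M["m00"]/8+(.5/8-.5)
E
python3 - <<'E'
from h import *
from scipy.optimize import least_squares
T=load("top");S=load("side")
for k,us in(("red",((282,295),(296,309))),("blue",((324,337),(338,352)))):
    o=[wc(T,k,a,b,147,166) for a,b in us]
    s=wc(S,k,350,375,170,220)
    print(k,np.round(o,2).tolist(),s.round(2))
    f=lambda p,w:np.r_[(hullc(T,*p,[21])-o[0])*w[0],(hullc(T,*p,[-21])-o[1])*w[0],(hullc(S,*p,[21,-21])-s)*w[1]]
    for w in((1,0),(1,1),(0,1)):
        r=least_squares(lambda p:f(p,w),[650,30 if k=="red" else -80],diff_step=2e-2);print(w,r.x.round(1),r.fun.round(2))
E
```

```text
red [[286.53, 156.06], [302.65, 155.58]] [360.81 183.76]
(1, 0) [653.9  30.8] [ 0.06 -0.16 -0.02  0.28  0.    0.  ]
(1, 1) [652.7  31. ] [-0.06  0.29 -0.12  0.64  1.15  0.47]
(0, 1) [649.1  33.8] [-0.    0.   -0.    0.    0.    0.01]
blue [[328.94, 155.29], [345.3, 155.25]] [361.78 202.79]
(1, 0) [655.2 -80.2] [ 0.15  0.03 -0.12 -0.02  0.    0.  ]
(1, 1) [653.9 -79.9] [ 0.05  0.57 -0.25  0.52  1.24  0.48]
(0, 1) [650.2 -77.6] [-0.    0.   -0.    0.    0.01 -0.01]
```

```bash
cat >> h.py <<'E'
def plan(tx,ty,tz,tyaw,n=8,ms=0.045,mt=0.14,claw=100):
    from cell import state
    s=state();p=np.array(s["eef_pos"])/1000.;rot=np.array(s["tcp_rot"]);y=rot[2]
    print("t",round(s["t"],2),"pos",(p*1000).round(1),"rot",rot.round(3),"j",np.round(s["joints"],2),"F",np.round(s["ft_force"],1),"op",round(s["opening"],3))
    g=np.array([tx,ty,tz])/1000.
    dy=tyaw-y
    if tyaw>3 and dy>3.5: dy-=2*np.pi
    if tyaw>3 and dy>3.2: dy-=2*np.pi
    out=[]
    for i in range(n):
        d=g-p;L=np.linalg.norm(d)
        if L>ms:d=d*ms/L
        a=np.clip(dy,-mt,mt);c,q=np.cos(y),np.sin(y)
        out.append([round(float(v),4) for v in(d[0]*c+d[1]*q,d[0]*q-d[1]*c,-d[2],0,0,-a,claw)])
        p=p+d;y+=a;dy-=a
    print(out,"left",((g-p)*1000).round(1),round(dy,2))
E
python3 -c "
from h import *
plan(652.5,31.5,235,3.14)"
```

```text
t 0.3 pos [ 265.  -566.   228.5] rot [-3.141 -0.     0.438] j [-1.24  0.49  1.56  0.    1.09 -0.11] F [ 0.1 -0.2 -1.2] op 0.999
[[0.0382, -0.0238, -0.0004, 0.0, 0.0, -0.14, 100.0], [0.0411, -0.0183, -0.0004, 0.0, 0.0, -0.14, 100.0], [0.0433, -0.0123, -0.0004, 0.0, 0.0, -0.14, 100.0], [0.0446, -0.0062, -0.0004, 0.0, 0.0, -0.14, 100.0], [0.045, 0.0001, -0.0004, 0.0, 0.0, -0.14, 100.0], [0.0445, 0.0064, -0.0004, 0.0, 0.0, -0.14, 100.0], [0.0432, 0.0125, -0.0004, 0.0, 0.0, -0.14, 100.0], [0.041, 0.0184, -0.0004, 0.0, 0.0, -0.14, 100.0]] left [191.6 295.5   3.2] 1.58
```

play_rows(
  moves=[
    [0.038,-0.024,0,0,0,-0.14,100],
    [0.041,-0.018,0,0,0,-0.14,100],
    [0.043,-0.012,0,0,0,-0.14,100],
    [0.045,-0.006,0,0,0,-0.14,100],
    [0.045,0,0,0,0,-0.14,100],
    [0.045,0.006,0,0,0,-0.14,100],
    [0.043,0.012,0,0,0,-0.14,100],
    [0.041,0.018,0,0,0,-0.14,100],
  ],
)

```text
t: 1.1
eef_pos: [458.9, -254.6, 227.5]
tcp_rot: [3.141, 0.001, 1.591]
ft_force: [0.4, 0.3, -0.2]
opening: 1.006
```

```bash
python3 -c "
from h import *
plan(652.5,31.5,235,3.14)"
```

```text
t 1.1 pos [ 458.9 -254.6  227.5] rot [3.141e+00 1.000e-03 1.591e+00] j [-0.63  0.35  1.8  -0.    0.99 -0.65] F [ 0.4  0.3 -0.2] op 1.006
[[0.0367, 0.026, -0.001, 0.0, 0.0, -0.14, 100.0], [0.0327, 0.0308, -0.001, 0.0, 0.0, -0.14, 100.0], [0.0281, 0.0351, -0.001, 0.0, 0.0, -0.14, 100.0], [0.0229, 0.0387, -0.001, 0.0, 0.0, -0.14, 100.0], [0.0173, 0.0415, -0.001, 0.0, 0.0, -0.14, 100.0], [0.0114, 0.0435, -0.001, 0.0, 0.0, -0.14, 100.0], [0.0052, 0.0447, -0.001, 0.0, 0.0, -0.14, 100.0], [-0.0008, 0.0305, -0.0007, 0.0, 0.0, -0.14, 100.0]] left [0. 0. 0.] 0.43
```

play_rows(
  moves=[
    [0.037,0.026,0,0,0,-0.14,100],
    [0.033,0.031,0,0,0,-0.14,100],
    [0.028,0.035,0,0,0,-0.14,100],
    [0.023,0.039,0,0,0,-0.14,100],
    [0.017,0.041,0,0,0,-0.14,100],
    [0.011,0.043,0,0,0,-0.14,100],
    [0.005,0.045,0,0,0,-0.14,100],
    [0,0.03,0,0,0,-0.14,100],
  ],
)

```text
t: 1.9
eef_pos: [652.5, 50.3, 228.1]
tcp_rot: [-3.141, 0.003, 2.761]
ft_force: [-0.6, -0.1, -0.2]
opening: 0.997
```

```bash
python3 -c "
from h import *
plan(652.5,31.5,205,3.145)"
```

```text
t 1.9 pos [652.5  50.3 228.1] rot [-3.141e+00  3.000e-03  2.761e+00] j [-0.02  0.53  1.48 -0.    1.12 -1.21] F [-0.6 -0.1 -0.2] op 0.997
[[-0.007, -0.0174, 0.0231, 0.0, 0.0, -0.14, 100.0], [0.0, 0.0, -0.0, 0.0, 0.0, -0.14, 100.0], [0.0, 0.0, -0.0, 0.0, 0.0, -0.104, 100.0], [-0.0, 0.0, -0.0, 0.0, 0.0, -0.0, 100.0], [-0.0, 0.0, -0.0, 0.0, 0.0, -0.0, 100.0], [-0.0, 0.0, -0.0, 0.0, 0.0, -0.0, 100.0], [-0.0, 0.0, -0.0, 0.0, 0.0, -0.0, 100.0], [-0.0, 0.0, -0.0, 0.0, 0.0, -0.0, 100.0]] left [0. 0. 0.] 0.0
```

play_rows(
  moves=[
    [0,0,0,0,0,-0.14,100],
    [0,0,0,0,0,-0.14,100],
    [0,0,0,0,0,-0.1,100],
    [0,0,0,0,0,0,100],
  ],
)

```text
t: 2.3
eef_pos: [653.9, 55.9, 226.6]
tcp_rot: [-3.141, 0.001, -3.116]
ft_force: [-0.3, 1.2, 0.6]
opening: 0.999
```

```bash
python3 -c "
from h import *
plan(652.5,31.5,205,3.145)"
```

```text
t 2.3 pos [653.9  55.9 226.6] rot [-3.141e+00  1.000e-03 -3.116e+00] j [-0.01  0.54  1.48 -0.    1.12 -1.61] F [-0.3  1.2  0.6] op 0.999
[[0.002, -0.0244, 0.0216, 0.0, 0.0, 0.0219, 100.0], [-0.0, 0.0, -0.0, 0.0, 0.0, -0.0, 100.0], [-0.0, 0.0, -0.0, 0.0, 0.0, -0.0, 100.0], [-0.0, 0.0, -0.0, 0.0, 0.0, -0.0, 100.0], [-0.0, 0.0, -0.0, 0.0, 0.0, -0.0, 100.0], [-0.0, 0.0, -0.0, 0.0, 0.0, -0.0, 100.0], [-0.0, 0.0, -0.0, 0.0, 0.0, -0.0, 100.0], [-0.0, 0.0, -0.0, 0.0, 0.0, -0.0, 100.0]] left [0. 0. 0.] 0.0
```

play_rows(
  moves=[
    [0.002,-0.024,0.02,0,0,0.022,100],
    [0,0,0.0,0,0,0,100],
    [0,0,0,0,0,0,100],
  ],
)

```text
t: 2.6
eef_pos: [652.7, 31.7, 206.6]
tcp_rot: [-3.141, 0.002, 3.136]
ft_force: [0.1, 0.2, 0.1]
opening: 1.002
```

```bash
cat > look.py <<'E'
import sys
from h import *
n,cam,u0,v0,u1,v1,f=sys.argv[1],sys.argv[2],*map(int,sys.argv[3:])
c=load(cam);a=c["img"][v0:v1,u0:u1,::-1]
cv2.imwrite(f"pics/{n}.png",cv2.resize(a,None,fx=f,fy=f,interpolation=cv2.INTER_CUBIC))
E
python3 look.py a1 side 300 130 440 250 5;python3 -c "
from h import *
plan(652.5,31.5,150,3.145,n=4)"
```

```text
t 2.65 pos [652.5  31.6 206.3] rot [-3.141e+00  2.000e-03  3.137e+00] j [-0.05  0.55  1.51 -0.    1.08 -1.62] F [ 0.1  0.2 -0.6] op 0.998
[[0.0, -0.0001, 0.045, 0.0, 0.0, -0.0084, 100.0], [0.0, -0.0, 0.0113, 0.0, 0.0, -0.0, 100.0], [-0.0, 0.0, -0.0, 0.0, 0.0, -0.0, 100.0], [-0.0, 0.0, -0.0, 0.0, 0.0, -0.0, 100.0]] left [0. 0. 0.] 0.0
```

View pics/a1.png

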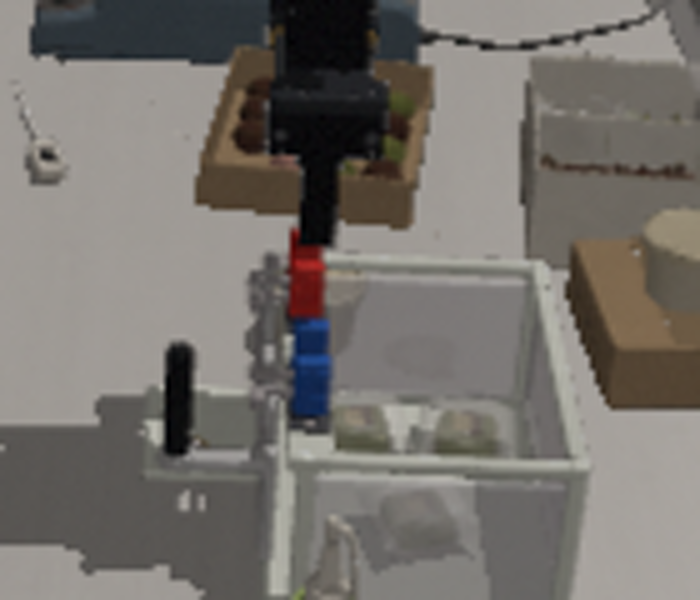

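```bash
python3 -c "
from h import *
S=load('side')
q=proj(S,np.array([[652.5,-21,192],[652.5,-21,225],[652.5,10.5,143],[652.5,4.5,143]]));print((q-[300,130])*5+2)"
```

```text
[[317.71858235 248.01573965]
 [321.10347909 201.01117639]
 [311.91845765 289.37325338]
 [312.09174729 294.32628105]]
```

play_rows(
  moves=[
    [0.0015,0,0.04,0,0,0,100],
    [0,0,0.021,0,0,0,100],
    [0,0,0,0,0,0,100],
    [0,0,0,0,0,0,60],
  ],
)

```text
t: 3.1
eef_pos: [652.9, 33.5, 147.5]
tcp_rot: [-3.141, 0.008, 3.136]
ft_force: [-0.3, 0.2, 1.2]
opening: 0.96
```

```bash
python3 look.py a2 side 300 130 440 250 5;python3 -c "
from h import *
plan(651,31.5,146,3.145,n=2)"
```

```text
t 3.15 pos [652.9  33.5 147.7] rot [-3.141  0.008  3.136] j [-0.05  0.61  1.57 -0.    0.95 -1.61] F [-0.1  0.4  0.2] op 0.929
[[0.0019, -0.002, 0.0017, 0.0, 0.0, -0.0085, 100.0], [-0.0, 0.0, -0.0, 0.0, 0.0, -0.0, 100.0]] left [0. 0. 0.] 0.0
```

View pics/a2.png

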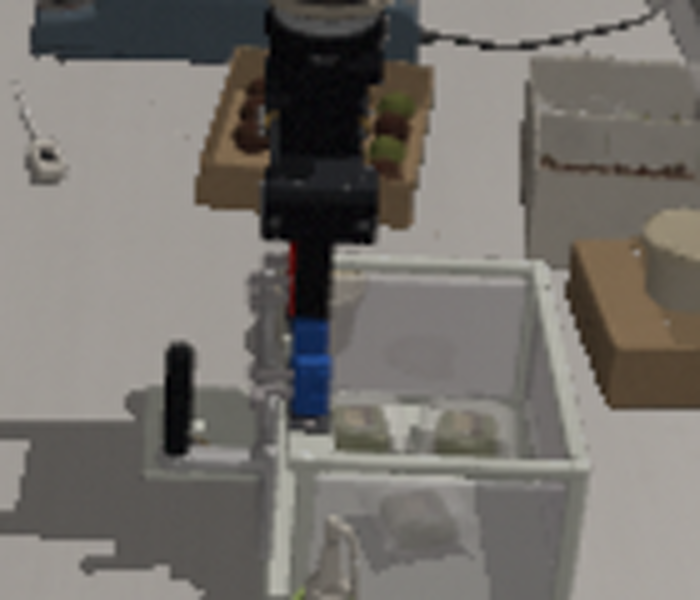

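play_rows(
  moves=[
    [0.003,-0.002,0.001,0,0,-0.006,70],
    [0,0,0,0,0,0,70],
    [0,0,0,0,0,0,70],
  ],
)

```text
t: 3.45
eef_pos: [650.7, 31.6, 149.8]
tcp_rot: [-3.14, 0.012, -3.14]
ft_force: [-0.2, -0.5, -0.7]
opening: 0.716
```

```bash
python3 look.py a3 top 270 120 370 200 6;python3 -c "
from h import *
plan(650,31.5,146,3.145,n=2)"
```

```text
t 3.5 pos [650.7  31.6 149.8] rot [-3.14   0.012 -3.14 ] j [-0.05  0.6   1.58 -0.    0.95 -1.62] F [0.  0.4 0.5] op 0.71
[[0.0007, -0.0001, 0.0038, 0.0, 0.0, -0.0019, 100.0], [-0.0, 0.0, -0.0, 0.0, 0.0, -0.0, 100.0]] left [0. 0. 0.] 0.0
```

View pics/a3.png

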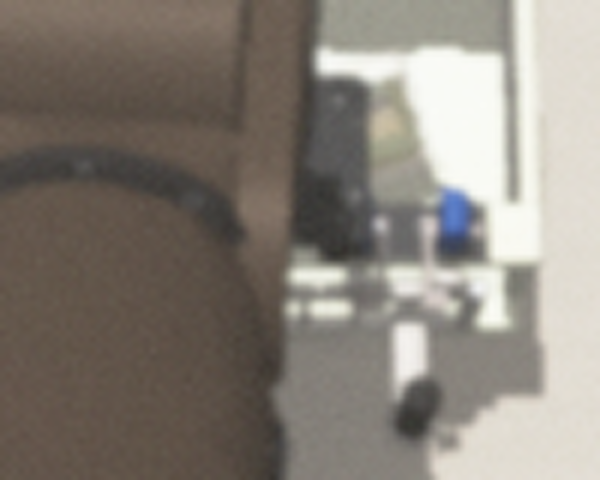

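play_rows(
  moves=[
    [0,0,0.003,0,-0.012,0,62],
    [0,0,0,0,0,0,50],
    [0,0,0,0,0,0,35],
    [0,0,0,0,0,0,30],
    [0,0,0,0,0,0,30],
    [0,0,0,0,0,0,30],
  ],
)

```text
t: 4.1
eef_pos: [651.0, 32.1, 147.5]
tcp_rot: [-3.141, 0.027, -3.14]
ft_force: [-1.0, 1.5, -0.1]
opening: 0.389
```

```bash
python3 look.py a4 side 300 130 440 250 5;python3 -c "
from h import *
plan(651,31.5,146,3.145,n=2)"
```

```text
t 4.15 pos [651.   32.  147.4] rot [-3.141  0.027 -3.14 ] j [-0.05  0.6   1.59  0.    0.92 -1.63] F [-0.9  1.6  1.7] op 0.389
[[-0.0, -0.0005, 0.0014, 0.0, 0.0, -0.0018, 100.0], [-0.0, 0.0, -0.0, 0.0, 0.0, -0.0, 100.0]] left [0. 0. 0.] 0.0
```

View pics/a4.png

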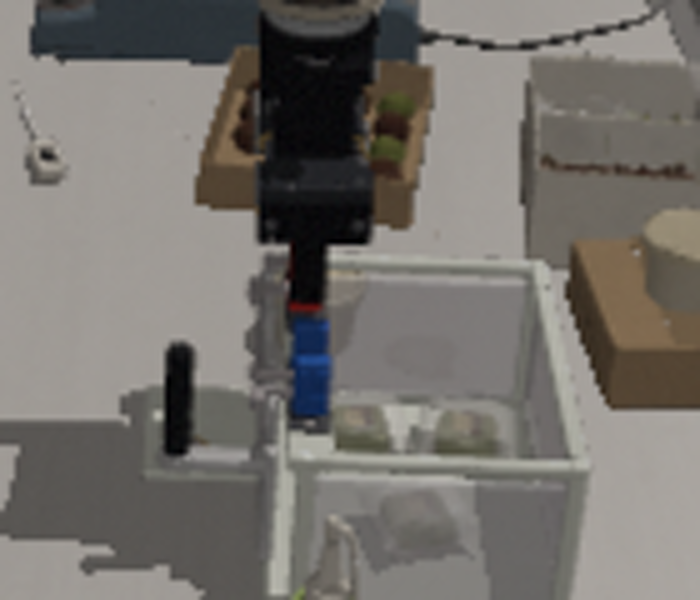

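play_rows(
  moves=[
    [0,0,0,0,0,0,60],
    [0,0,0,0,0.027,0,80],
    [0,0,-0.02,0,0,0,90],
    [0,0,-0.03,0,0,0,95],
    [0,-0.03,0,0,0,0,95],
    [-0.001,-0.04,0,0,0,0,95],
    [0,-0.04,0,0,0,0,95],
    [0,0,0,0,0,0,95],
  ],
)

```text
t: 4.95
eef_pos: [652.2, -81.4, 198.4]
tcp_rot: [-3.139, -0.003, -3.138]
ft_force: [0.3, 0.5, -0.8]
opening: 0.941
```

```bash
python3 look.py a5 side 300 130 440 250 5;python3 -c "
from h import *
plan(651.5,-79,147,3.145,n=2)"
```

```text
t 5.0 pos [652.2 -79.5 198.4] rot [-3.140e+00 -3.000e-03 -3.137e+00] j [-0.22  0.57  1.51 -0.    1.07 -1.79] F [ 0.7 -0.1  0. ] op 0.946
[[0.0006, 0.0004, 0.045, 0.0, 0.0, 0.0012, 100.0], [0.0001, 0.0001, 0.0064, 0.0, 0.0, -0.0, 100.0]] left [0. 0. 0.] 0.0
```

View pics/a5.png

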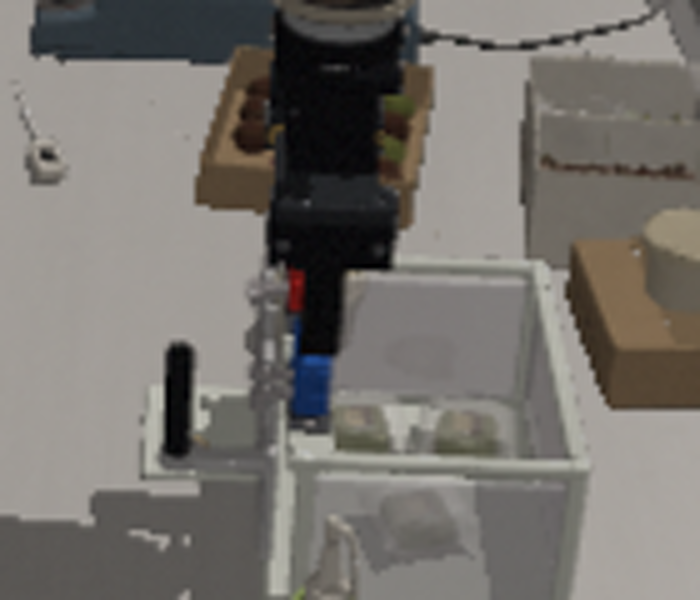

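play_rows(
  moves=[
    [0.002,0,0.035,0,0,0,95],
    [0,0,0.016,0,0,0,80],
    [0,0,0,0,0,0,70],
    [0,0,0,0,0,0,70],
  ],
)

```text
t: 5.4
eef_pos: [650.3, -77.5, 146.8]
tcp_rot: [-3.14, -0.002, -3.137]
ft_force: [0.4, 0.8, 1.1]
opening: 0.754
```

```bash
python3 look.py a6 side 300 130 440 250 5;python3 -c "
from h import *
plan(650.5,-79,147,3.145,n=2)"
```

```text
t 5.45 pos [650.4 -77.5 147. ] rot [-3.140e+00 -2.000e-03 -3.137e+00] j [-0.22  0.62  1.56 -0.    0.96 -1.79] F [-0.8  0.4  0.7] op 0.725
[[-0.0001, -0.0015, -0.0, 0.0, 0.0, 0.0015, 100.0], [-0.0, 0.0, -0.0, 0.0, 0.0, -0.0, 100.0]] left [0. 0. 0.] 0.0
```

View pics/a6.png

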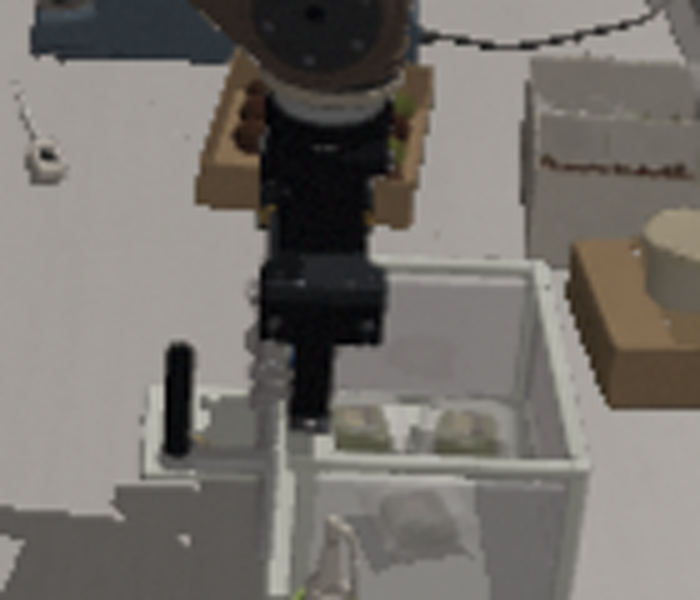

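Finger (290–330) lies over the blue pad (290–330), so it is well aligned. Nudge y by -1.5 mm and close.

play_rows(
  moves=[
    [0,-0.0015,0,0,0,0,65],
    [0,0,0,0,0,0,50],
    [0,0,0,0,0,0,35],
    [0,0,0,0,0,0,30],
    [0,0,0,0,0,0,30],
    [0,0,0,0,0,0,30],
    [0,0,0,0,0,0,30],
  ],
)

```text
t: 6.15
eef_pos: [651.1, -77.9, 149.7]
tcp_rot: [-3.14, 0.001, -3.136]
ft_force: [-0.4, -0.2, -1.8]
opening: 0.389
```

```bash
python3 -c "
from h import *
plan(650.5,-79,200,3.145,n=2)"
```

```text
t 6.15 pos [651.1 -77.9 149.7] rot [-3.140e+00  1.000e-03 -3.136e+00] j [-0.22  0.61  1.56 -0.    0.97 -1.79] F [-0.4 -0.2 -1.8] op 0.389
[[0.0006, -0.0009, -0.045, 0.0, 0.0, 0.0026, 100.0], [0.0001, -0.0001, -0.0053, 0.0, 0.0, -0.0, 100.0]] left [0. 0. 0.] 0.0
```

play_rows(
  moves=[
    [0,0,0,0,0,0,60],
    [0,0,0,0,0,0,85],
    [0,0,-0.03,0,0,0,95],
    [0,0,-0.035,0,0,0,95],
    [0.04,-0.004,0,0,0,0,80],
    [0.04,-0.004,0,0,0,0,70],
    [0,0,0,0,0,0,70],
  ],
)

```text
t: 6.85
eef_pos: [569.5, -87.1, 217.2]
tcp_rot: [-3.138, 0.003, -3.135]
ft_force: [0.9, -1.3, -0.2]
opening: 0.712
```

```bash
python3 look.py a7 side 300 130 440 250 5;python3 look.py a8 top 250 90 410 215 4;python3 -c "
from h import *
plan(571.5,-85.5,118,3.145,n=3)
S=load('side')
s=np.array([571.5,-85.5,0])
print((proj(S,np.array([s+[0,0,156],s+[0,0,85]]))-[300,130])*5+2)
"
```

```text
t 6.95 pos [572.6 -87.3 217.1] rot [-3.138  0.005 -3.135] j [-0.26  0.44  1.69 -0.    1.01 -1.84] F [ 1.1 -0.2  0. ] op 0.702
[[0.0005, 0.0008, 0.045, 0.0, 0.0, 0.0029, 100.0], [0.0005, 0.0008, 0.045, 0.0, 0.0, -0.0, 100.0], [0.0001, 0.0002, 0.0091, 0.0, 0.0, -0.0, 100.0]] left [0. 0. 0.] 0.0
[[180.76516002 349.0562043 ]
 [177.15827325 445.85655714]]
```

View pics/a7.png

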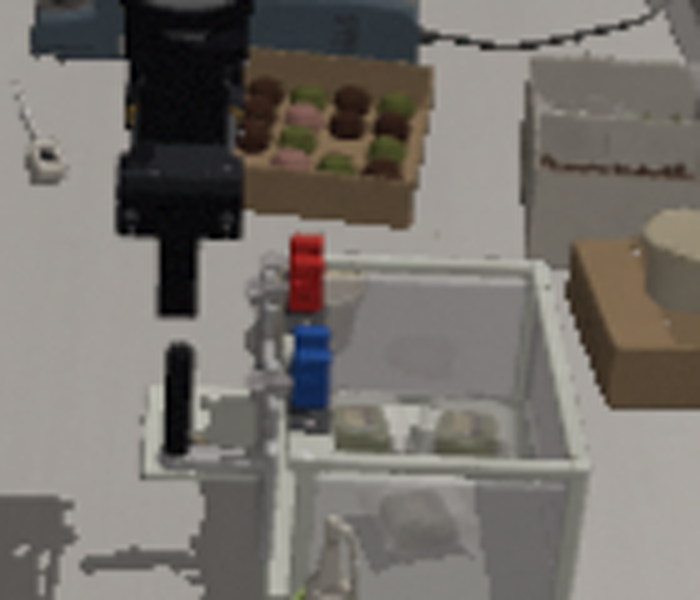

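View pics/a8.png

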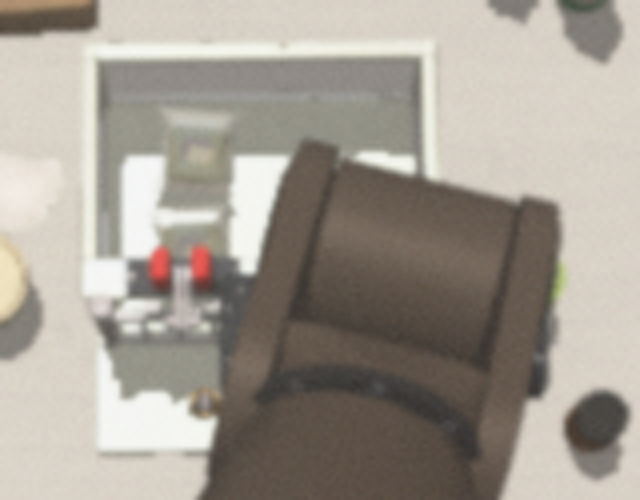

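play_rows(
  moves=[
    [0.001,0.0015,0.04,0,0,0,70],
    [0,0,0.04,0,0,0,70],
    [0,0,0.018,0,0,0,60],
    [0,0,0,0,0,0,50],
    [0,0,0,0,0,0,50],
  ],
)

```text
t: 7.5
eef_pos: [578.4, -86.3, 115.7]
tcp_rot: [-3.137, 0.009, -3.134]
ft_force: [-0.3, 0.3, 0.1]
opening: 0.524
```

```bash
python3 look.py a9 side 300 130 440 250 5;python3 -c "
from h import *
plan(571.5,-85.5,118,3.145,n=2)
"
```

```text
t 7.55 pos [578.3 -86.3 115.8] rot [-3.137  0.009 -3.134] j [-0.26  0.57  1.78 -0.    0.79 -1.84] F [-0.2  0.5  0.2] op 0.506
[[0.0068, 0.0008, -0.0022, 0.0, 0.0, 0.0042, 100.0], [-0.0, 0.0, -0.0, 0.0, 0.0, -0.0, 100.0]] left [0. 0. 0.] 0.0
```

View pics/a9.png

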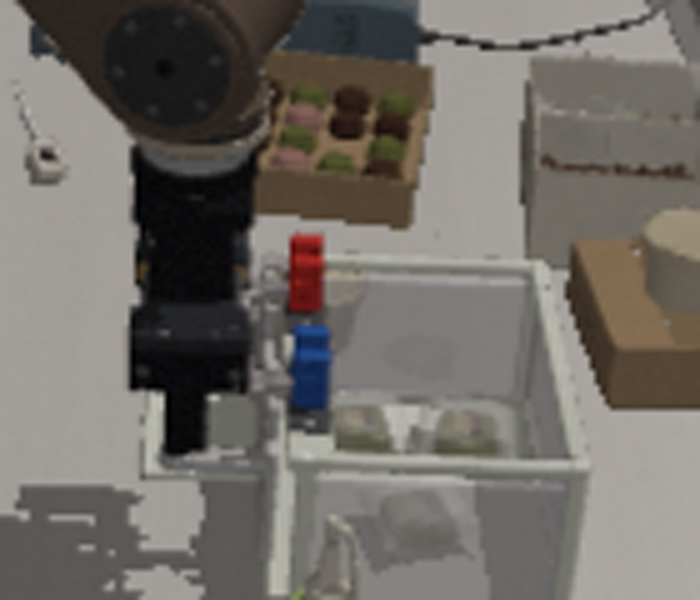

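Correct x by -7 mm (grip is at 571) and the tilt, then close.

play_rows(
  moves=[
    [0.007,0.001,-0.001,0,0.008,0,45],
    [0,0,0,0,0,0,40],
    [0,0,0,0,0,0,40],
  ],
)

```text
t: 7.85
eef_pos: [572.1, -85.4, 119.5]
tcp_rot: [-3.135, 0.005, -3.134]
ft_force: [1.0, 0.1, -1.0]
opening: 0.41
```

```bash
python3 -c "
from h import *
plan(571.5,-85.5,118,3.145,n=2)
"
```

```text
t 7.85 pos [572.1 -85.4 119.5] rot [-3.135  0.005 -3.134] j [-0.26  0.56  1.79 -0.01  0.79 -1.83] F [ 1.   0.1 -1. ] op 0.41
[[0.0006, -0.0001, 0.0015, 0.0, 0.0, 0.0045, 100.0], [-0.0, 0.0, -0.0, 0.0, 0.0, -0.0, 100.0]] left [0. 0. 0.] 0.0
```

play_rows(
  moves=[
    [0,0,0.0015,0,0,0,20],
    [0,0,0,0,0,0,0],
    [0,0,0,0,0,0,0],
    [0,0,0,0,0,0,0],
    [0,0,0,0,0,0,0],
  ],
)

```text
t: 8.35
eef_pos: [572.9, -83.9, 119.2]
tcp_rot: [-3.138, 0.007, -3.135]
ft_force: [-1.6, -5.5, 0.9]
opening: 0.186
```

```bash
python3 -c "
from h import *
plan(571.5,-85.5,118,3.145,n=2)
"
```

```text
t 8.35 pos [572.9 -83.9 119.2] rot [-3.138  0.007 -3.135] j [-0.26  0.56  1.79 -0.    0.79 -1.83] F [-1.6 -5.5  0.9] op 0.186
[[0.0014, -0.0016, 0.0012, 0.0, 0.0, 0.0032, 100.0], [-0.0, 0.0, -0.0, 0.0, 0.0, -0.0, 100.0]] left [0. 0. 0.] 0.0
```

play_rows(
  moves=[
    [0.0084,0.0031,0,0,0,0.05,0],
    [0.0084,0.0031,0,0,0,0.05,0],
    [0.0084,0.0031,0,0,0,0.05,0],
    [0.0084,0.0031,0,0,0,0.05,0],
  ],
)

```text
t: 8.75
eef_pos: [540.3, -69.8, 119.1]
tcp_rot: [-3.139, 0.009, 2.941]
ft_force: [1.0, 0.9, 0.5]
opening: 0.185
```

```bash
cat >> h.py <<'E'
def gate(hx=630,hy=84.5,r0=(-58,-169)):
    from cell import state
    s=state();p=np.array(s["eef_pos"]);v=p[:2]-[hx,hy]
    th=(np.arctan2(r0[1],r0[0])-np.arctan2(v[1],v[0]))%(2*np.pi)
    yaw=s["tcp_rot"][2];tt=(np.pi-yaw)%(2*np.pi)
    print("t",round(s["t"],2),"pos",p.round(1),"rot",np.round(s["tcp_rot"],3),"theta",round(th,3),"toolturn",round(tt,3),"r",np.linalg.norm(v).round(1),"F",np.round(s["ft_force"],1),"op",round(s["opening"],3),"j",np.round(s["joints"],2))
E
python3 -c "
from h import *
gate()"; python3 look.py b1 side 300 130 440 250 5
```

```text
t 8.75 pos [540.3 -69.8 119.1] rot [-3.139  0.009  2.941] theta 0.196 toolturn 0.2 r 178.4 F [1.  0.9 0.5] op 0.185 j [-0.25  0.52  1.88 -0.    0.74 -1.62]
```

View pics/b1.png

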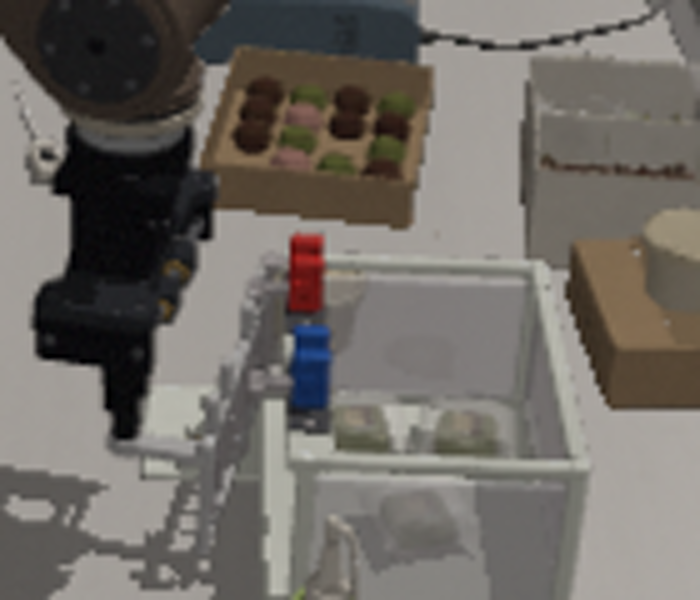

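The gate is following. Continue through the spring ball.

play_rows(
  moves=[
    [0.01,0.0038,0,0,0,0.06,0],
    [0.01,0.0038,0,0,0,0.06,0],
    [0.01,0.0038,0,0,0,0.06,0],
    [0.01,0.0038,0,0,0,0.06,0],
    [0.01,0.0038,0,0,0,0.06,0],
    [0.01,0.0038,0,0,0,0.06,0],
  ],
)

```text
t: 9.4
eef_pos: [491.0, -29.0, 119.2]
tcp_rot: [-3.14, 0.012, 2.573]
ft_force: [2.6, -8.8, -1.4]
opening: 0.183
```

```bash
python3 -c "
from h import *
gate()"
```

```text
t 9.4 pos [491.  -29.  119.2] rot [-3.14   0.012  2.573] theta 0.555 toolturn 0.569 r 179.4 F [ 2.6 -8.8 -1.4] op 0.183 j [-0.19  0.46  2.   -0.01  0.67 -1.18]
```

play_rows(
  moves=[
    [0.01,0.0038,0,0,0,0.06,0],
    [0.01,0.0038,0,0,0,0.06,0],
    [0.01,0.0038,0,0,0,0.06,0],
    [0.01,0.0038,0,0,0,0.06,0],
    [0.01,0.0038,0,0,0,0.06,0],
  ],
)

```text
t: 9.9
eef_pos: [462.7, 16.6, 119.1]
tcp_rot: [-3.139, 0.011, 2.267]
ft_force: [-1.6, -1.4, 2.9]
opening: 0.185
```

```bash
python3 -c "
from h import *
gate()"; python3 look.py b2 side 270 130 410 250 5
```

```text
t 9.9 pos [462.7  16.6 119.1] rot [-3.139  0.011  2.267] theta 0.854 toolturn 0.874 r 180.5 F [-1.6 -1.4  2.9] op 0.185 j [-0.1   0.43  2.07 -0.02  0.64 -0.79]
```

View pics/b2.png

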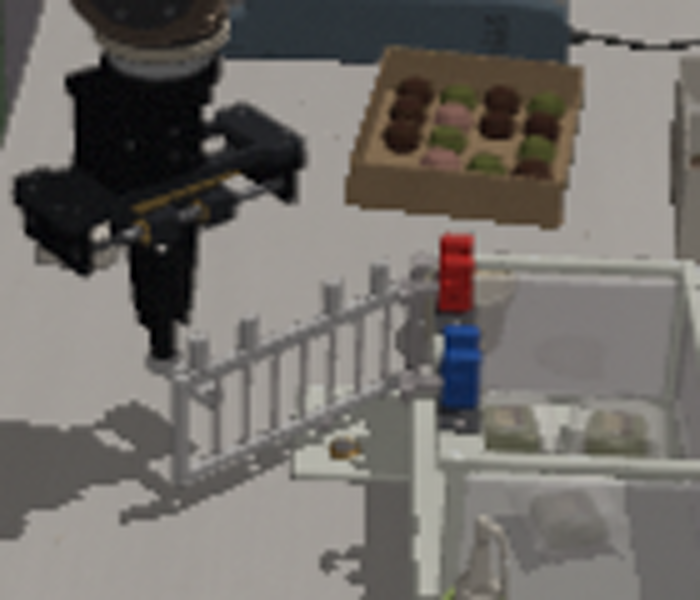

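play_rows(
  moves=[
    [0.0099,0.004,0,0,0,0.06,0],
    [0.0099,0.004,0,0,0,0.06,0],
    [0.0099,0.004,0,0,0,0.06,0],
    [0.0099,0.004,0,0,0,0.06,0],
    [0.0099,0.004,0,0,0,0.06,0],
    [0.0099,0.004,0,0,0,0.06,0],
    [0.0099,0.004,0,0,0,0.06,0],
  ],
)

```text
t: 10.65
eef_pos: [448.4, 90.4, 119.1]
tcp_rot: [-3.133, 0.01, 1.845]
ft_force: [-6.6, -1.6, 6.1]
opening: 0.188
```

```bash
python3 -c "
from h import *
gate()"
```

```text
t 10.65 pos [448.4  90.4 119.1] rot [-3.133  0.01   1.845] theta 1.273 toolturn 1.297 r 181.7 F [-6.6 -1.6  6.1] op 0.188 j [ 0.06  0.43  2.07 -0.02  0.65 -0.2 ]
```

play_rows(
  moves=[
    [0.0101,0.0036,0,0,0,0.06,0],
    [0.0101,0.0036,0,0,0,0.06,0],
    [0.0101,0.0036,0,0,0,0.06,0],
    [0.0101,0.0036,0,0,0,0.06,0],
    [0.0101,0.0036,0,0,0,0.06,0],
    [0.0101,0.0036,0,0,0,0.06,0],
  ],
)

```text
t: 11.25
eef_pos: [461.4, 153.9, 119.1]
tcp_rot: [-3.134, 0.014, 1.486]
ft_force: [-4.6, -1.0, 3.7]
opening: 0.185
```

```bash
python3 -c "
from h import *
gate()";python3 look.py b3 side 240 90 440 250 4; python3 look.py b4 top 200 90 400 290 3
```

```text
t 11.25 pos [461.4 153.9 119.1] rot [-3.134  0.014  1.486] theta 1.631 toolturn 1.656 r 182.3 F [-4.6 -1.   3.7] op 0.185 j [ 0.19  0.46  2.   -0.02  0.69  0.29]
```

View pics/b3.png

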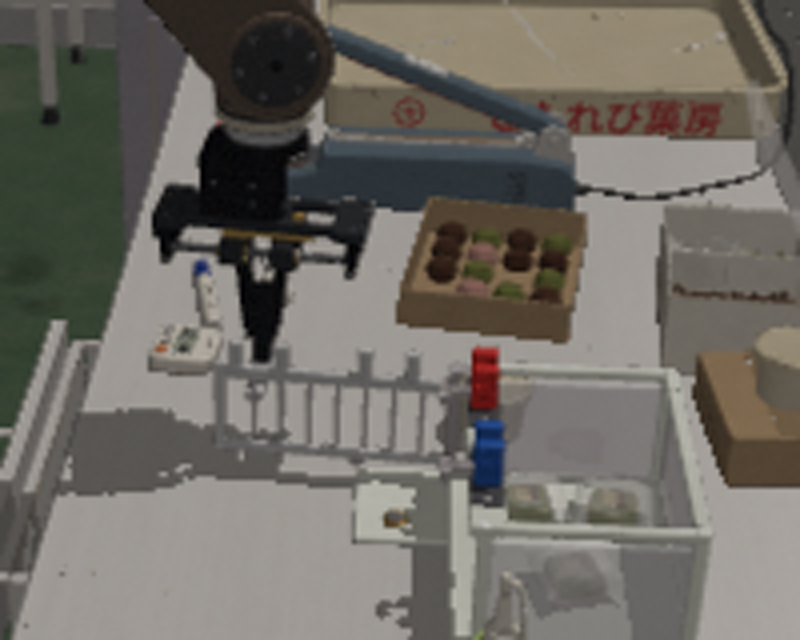

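View pics/b4.png

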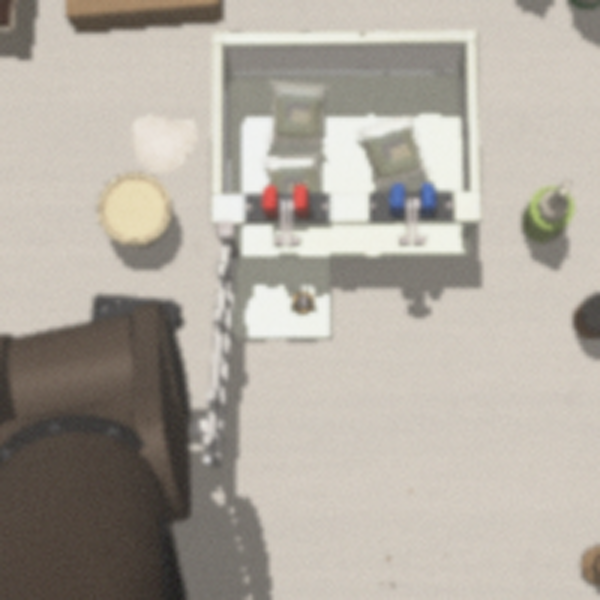

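play_rows(
  moves=[
    [0.0101,0.0034,0,0,0,0.05,0],
    [0,0,0,0,0,0,0],
    [0,0,0,0,0,0,0],
    [0,0,0,0,0,0,0],
    [0,0,0,0,0,0,0],
  ],
)

```text
t: 11.85
eef_pos: [465.4, 163.1, 119.1]
tcp_rot: [-3.132, 0.016, 1.448]
ft_force: [-5.4, -0.6, 2.9]
opening: 0.187
```

```bash
python3 -c "
from h import *
gate()
c=load('top');
for u,v in((228,228),(212,460)): pass
";python3 look.py b5 top 240 140 320 260 5; python3 look.py b6 side 240 90 440 250 4; python3 -c "
from h import *
gate()"
```

```text
t 11.85 pos [465.4 163.1 119.1] rot [-3.132  0.016  1.448] theta 1.686 toolturn 1.694 r 182.4 F [-5.4 -0.6  2.9] op 0.187 j [ 0.21  0.47  1.98 -0.02  0.71  0.35]
t 12.0 pos [465.4 163.1 119.1] rot [-3.132  0.016  1.448] theta 1.686 toolturn 1.694 r 182.4 F [-6.2 -1.6  2.3] op 0.19 j [ 0.21  0.47  1.98 -0.02  0.71  0.35]
```

View pics/b5.png

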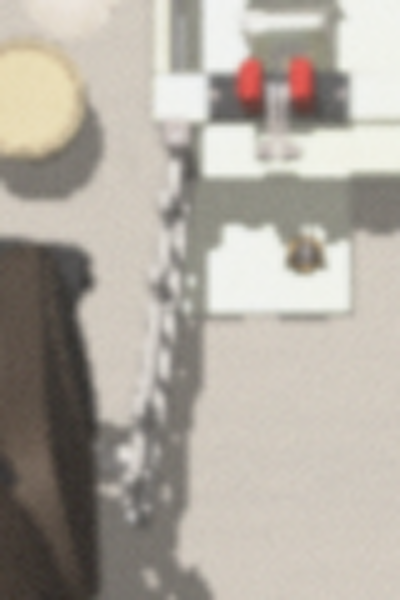

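View pics/b6.png

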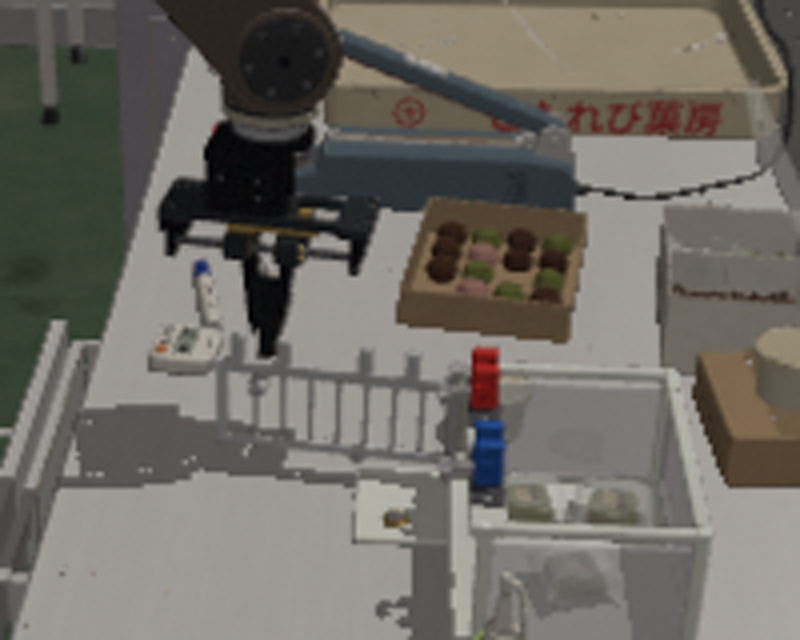

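The gate runs from about (175,140) to (135,500) in the top crop, tilted some 0.1 rad past square. The grip is held and steady, and the bystanders have not moved.

```bash
python3 -c "
from cell import *
print(job_done())"
```

```text
the job is handed in; nothing more can be done
None
```

The crate is open and I handed the job in at about 12 s, with the arm still holding the gate by its black grip.

- **Catches:** I squeezed the red catch first, then the blue. The jaws stopped at about 37 mm on each, against 38 mm for squeezed home. The pictures afterwards showed both pairs of pads still in.
- **Gate:** I swung it past the spring ball. At the end it stood at about 1.69 rad by the arm's position, and about 0.1 rad past square in the top picture. So it is past square but short of the 1.85 rad stop.
- **Grip:** The jaws were closed on the grip at an opening of 0.19, about 18 mm. The position did not change over the last readings, and the wrist force was under 9 N.
- **Other things:** I saw no change in the bystanders that were in view in the last pictures. The jar, mould and stamp were out of the final crops or only partly in them, but the arm passed well above them.

One small disagreement: the radius I measured from my estimated hinge ended at 182 mm, not the given 179 mm. My hinge estimate is probably 2–3 mm out, or the grip shifted slightly in the jaws.

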